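# Free the child-proofed sample cupboard

## Robot

A 7-joint arm with a two-finger parallel gripper is mounted at the origin on the work surface. World frame = base frame: x ahead of the robot, y to its left, z up, the work surface at z = 0. Lengths are in m, angles in rad, forces in N, time in s.
With the tool pointing down it reaches from about 0.425 to 0.925 m from the base axis. Payload 6.8 kg.
Tool frame: the origin (TCP) lies between the finger pads; the fingertips stand 22 mm ahead of it and the grasp point (between the pads) lies 3 mm ahead of it (manip.tips_ahead is the distance from the TCP to the fingertips, in m); z points along the fingers, y is the line along which they close (so a half turn about z gives the same grasp; the last joint's range is limited). The gripper opens to 85 mm and grips with 20 to 120 N. Pads are 22 mm wide; open, the fingers measure 114 mm over their backs; the gripper's body (76 mm by 85 mm) begins 54 mm behind the grasp point. The pads swing forward as they close: fully open they stand 13 mm farther back than shut.
Start: joints at [-1.281, 0.477, 0.022, 1.555, -0.011, 1.109, -0.083], TCP at [0.261, 0.622, 0.253] pointing down, gripper open.
Joint ranges: [-2.96, 2.96], [-0.34, 2.1], [-1.41, 1.46], [0.24, 2.44], [-1.37, 4.51], [0.17, 1.92], [-2.96, 2.96]. Speed limits (rad/s): [2.39, 2.39, 3.14, 3.14, 3.14, 3.14, 3.14].

## Interface

Orientations are given as a 3x3 rotation matrix whose columns are the frame's x, y, z axes.
In Python, from rig import manip gives the robot as it stands. The module is installed in compiled form; this text tells all that it offers.
- The arm moves only by the tool step_arm, never from a script. Its arguments are lists of equal length, an entry for each row: "turn": the turn, a rotation vector about the world's x, y, z in rad, a list of three; "delta_pos": the shift along the world's x, y, z in mm, a list of three; "gripper": the finger opening in mm, from 0 to 85.4. In form: {"turn": [[wx, wy, wz], ...], "delta_pos": [[x, y, z], ...], "gripper": [gripper, ...]}. A call has 1 to 10 rows; each row shifts and turns the commanded pose from where the row before left it; what a row does not reach is not made up. A row lasts 1/8 s, in which the tool goes at most 62.5 mm and 10.7 degrees, less where a joint would pass 70% of its speed; a pose out of reach is approached as far as the arm can. A call is refused whole if a number of a shift passes 62.5 or a number of a turn 0.188, either way. A call with a gripper value outside its range is refused whole. The fingers move at their own pace and stop on an object; "squeeze" is the grip in N (left out, the last holds). Time passes only in rows, so rows that do not move let the fingers close. It gives the time, the measured TCP pose, the force, the opening and the grip force at its end, in the units of the state.
- manip.sense(): the state, without advancing time (a new reading comes with each control period).
- manip.capture(name): name is "side" or "top" or "wrist"; returns the picture (384x512x3 uint8, blue, green, red); there is no depth.
- manip.camera_info(name): a dict with "mtx" (3x3 intrinsics, pixels), "R" (3x3) and "t" (3): a world point X has camera coordinates R X + t; the wrist camera has in their place "hand_eye" (4x4, takes a point from camera to tool coordinates, whose origin is the TCP and whose axes are the flange's). Camera axes: x right, y down, z forward; pixel columns grow to the right and rows downward; lengths in m; the calibration is good to about 2 mm. The wrist camera is an equidistant fisheye: a pixel r from the principal point sees the ray r / f radians off the axis. A picture is of the moment at which its call begins: read the wrist's pose just before it. camera_info takes no time and is no camera call.
- manip.close_job(): hands the job in; it is judged then, once.
The state is a dict: "t": time; "joints": joint angles; "qd": joint speeds; "joint_efforts": joint torques, N m; "tcp_pos": TCP position; "ee_rot": TCP orientation; "ft_force": force on the tool from outside, world axes, zero at the start; "ft_torque": the same for the moment, N m; "finger_gap": finger opening in m; "finger_force": force on a finger pad.
Only numpy, scipy, OpenCV 4.12 (cv2) and the standard library are available. Lean on these libraries where they do the work, as an engineer would, in place of code of your own. Each camera call takes 0.05 s, during which the arm holds its last target. There are 200 camera calls.

## Task

Open the sample cupboard: draw its door out by the pull until the safety hook catches, then reach down into the gap behind the door, gently press the brittle sprung hook down and, keeping it down, ease the door out past the catch. Then swing the door wide open, about square to the front, and leave it there with the hook sprung back up unbroken and the other things on the table undisturbed.

Things in the scene. Friction and masses are not known exactly. Their poses are not given: they have to be found in the camera images.
- cabinet: Grey cupboard, clear top and back. Origin on the table under its centre; x from front (door side, towards the robot) to back, y to the left as the robot sees it, z up. Carcass 200 deep (x), 240 wide (y), 250 mm high, on screw feet: its lower edge is 12 to 44 mm above the table (top 262 to 294), differs every time and is not measured. 'Top' below means the carcass top.
- hinge_foot (a point): Point on the table under the door's upright hinge axis (cupboard x -101, y +120 mm). The white door, 12 mm thick, covers the front; its inner face contains the axis; r = distance along the door from it (r 1 to 239). Pull: steel block on the outer face at r 205, 16 mm wide along the door, sticking out 38 mm (12 to 50 from the inner face), 40 mm high, its upper end 11 mm below the top.
- catch_foot (a point): Point on the table under the middle of the fixed catch bar (cupboard x -97, y -50 mm). The bar, 6 mm thick and 50 wide, hangs behind the clear top's front edge to 19 mm below the top. Near door angle 0.23 rad the hook's barb stops behind it, leaving a gap about 39 mm wide at r 170 between door and carcass, open from above, the hook's strip across it. Past 0.36 rad the barb is clear.
- door (a joint): Door angle, rad: 0 shut (inner face 1 mm before the carcass front), growing as its free right (-y) edge swings towards the robot, clockwise from above; 1.57 square to the front, stop at 1.75. Starts 0.03 to 0.10 ajar, too little for a finger. The hinge stays where left (0.08 N m).
- hook (a joint): Hook's way down, m: 0 at rest, stop 0.016. White strip 24 mm wide, 5 thick, at r 170, standing 60 mm off the inner face, upper side 24 mm below the top; 10 mm high barb 48 to 58 mm from that face. Slides down in a guide on the door: spring 2 N + 2 N/mm; passes the catch if held 5 mm (better 6 to 8) down. Over 22 N on it, pressing or tugging at the catch, breaks it.
- torch: Bystander, to be left alone: black standing torch, 140 mm tall, 48 mm across; origin under its centre
- beaker: Bystander, to be left alone: open glass beaker, 85 mm tall, 68 mm across; origin under its centre
- vial: Bystander, to be left alone: small amber jar, 75 mm tall, 34 mm across; origin under its centre
- tube_rack: Bystander, to be left alone: wooden block 60 x 170 x 50 mm with three capped tubes up to 132 mm high; origin under its centre
- fan: Bystander, to be left alone: toy fan on a 70 mm wooden foot, about 170 mm tall; origin under its centre
- remote: Bystander, to be left alone: white remote control 140 x 45 x 18 mm; origin under its centre
- acrylic_sheets: Bystander, to be left alone: stack of red acrylic sheet 100 x 140 x 9 mm; origin under its centre

How it is judged:
By the outcome, as a careful person would: the job done as asked, in the order asked, and still so for the second after the job is handed in, with the robot touching nothing.
It also fails if it takes over 58 s, if anything falls off the work surface, if the arm or the gripper's body presses on something with over 40 N, if the wrist force passes 120 N, or if a joint passes its speed limit or range.

## Working session

There is one attempt and no reset: what is moved stays moved. The work goes in short steps, Python scripts to look and compute and a tool call to move; the robot and the scene stay as the last step left them, time stands still between calls to the robot, and variables do not carry over. Pictures are saved under pics/ and viewed, at most 10 in all, crops included, and the job is handed in when it is done.

Besides the shell and the picture viewer there is one more tool, called as name(argument=value, ...) on one line, values as JSON. step_arm: Moves the arm, as the interface text tells. Its arguments: {"type":"object","properties":{"turn":{"type":"array"},"delta_pos":{"type":"array"},"gripper":{"type":"array"},"squeeze":{"type":"number"}},"required":["turn","delta_pos","gripper"]}

```bash
mkdir -p pics; python3 - <<'E'
from rig import manip
import cv2,numpy as np
s=manip.sense();print(s['t'],s['tcp_pos'],np.round(s['ee_rot'],3).tolist(),s['finger_gap'],s['ft_force'])
for n in("side","top","wrist"):
    im=manip.capture(n);cv2.imwrite(f"pics/{n}0.png",im)
    c=manip.camera_info(n);print(n,{k:np.round(v,4).tolist() for k,v in c.items()})
a=cv2.imread("pics/side0.png");b=cv2.imread("pics/top0.png")
cv2.imwrite("pics/s0.png",cv2.resize(a,(800,600)));cv2.imwrite("pics/t0.png",cv2.resize(b,(800,600)))
E
```

```text
0.0 [0.26130109 0.62180112 0.25234424] [[-0.922, 0.387, -0.001], [0.387, 0.922, -0.002], [-0.0, -0.002, -1.0]] 0.08516359215939374 [-0.60483767 -0.03198984 -0.48789999]
side {'mtx': [[376.9976, 0.0, 258.2887], [0.0, 376.9976, 188.9292], [0.0, 0.0, 1.0]], 'R': [[-0.0912, -0.9958, -0.0056], [-0.9466, 0.0884, -0.3099], [0.3091, -0.023, -0.9507]], 't': [0.0396, 0.5719, 1.0835]}
top {'mtx': [[475.7009, 0.0, 257.7614], [0.0, 475.7009, 185.6297], [0.0, 0.0, 1.0]], 'R': [[0.0159, -0.9997, 0.016], [-0.9965, -0.0171, -0.0817], [0.0819, -0.0146, -0.9965]], 't': [-0.0281, 0.574, 1.5083]}
wrist {'mtx': [[297.3186, 0.0, 252.5022], [0.0, 297.3186, 191.6194], [0.0, 0.0, 1.0]], 'hand_eye': [[-0.0003, -0.9465, -0.3228, 0.0844], [1.0, -0.0002, -0.0004, 0.0002], [0.0003, -0.3228, 0.9465, -0.1213], [0.0, 0.0, 0.0, 1.0]]}
```

View pics/s0.png

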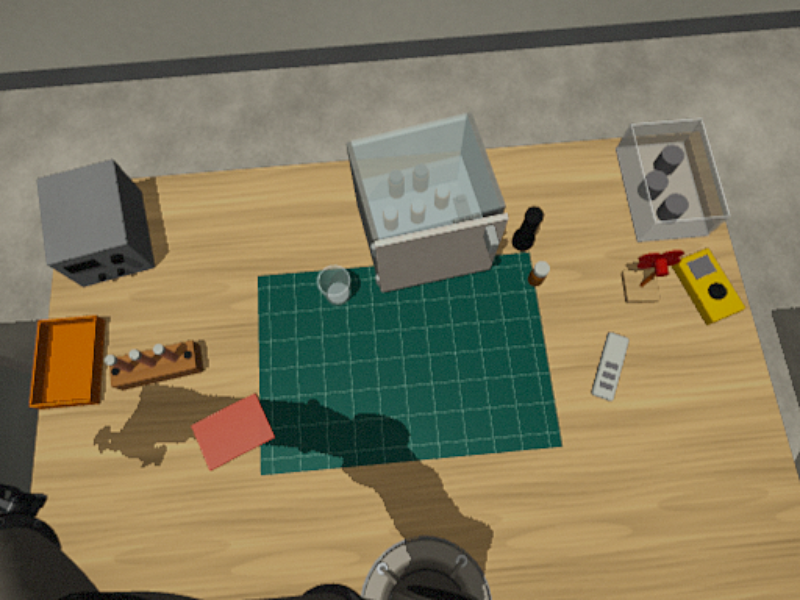

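View pics/t0.png

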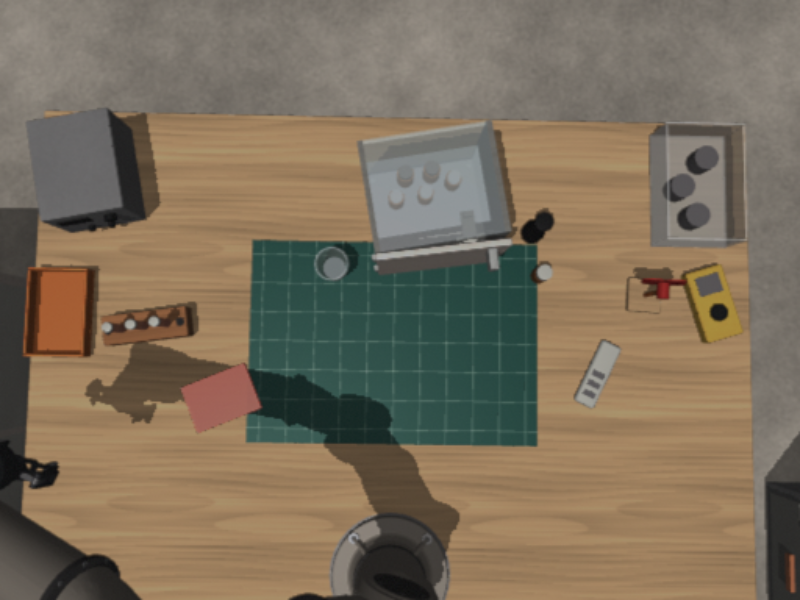

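```bash
python3 - <<'E'
import cv2,numpy as np
a=cv2.imread("pics/side0.png");b=cv2.imread("pics/top0.png")
A=cv2.resize(a[60:190,200:360],(800,650),interpolation=cv2.INTER_CUBIC)[:600]
B=cv2.resize(b[70:190,200:360],(800,600),interpolation=cv2.INTER_CUBIC)
cv2.imwrite("pics/s1.png",A);cv2.imwrite("pics/t1.png",B)
E
```

```text
(no output)
```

View pics/s1.png

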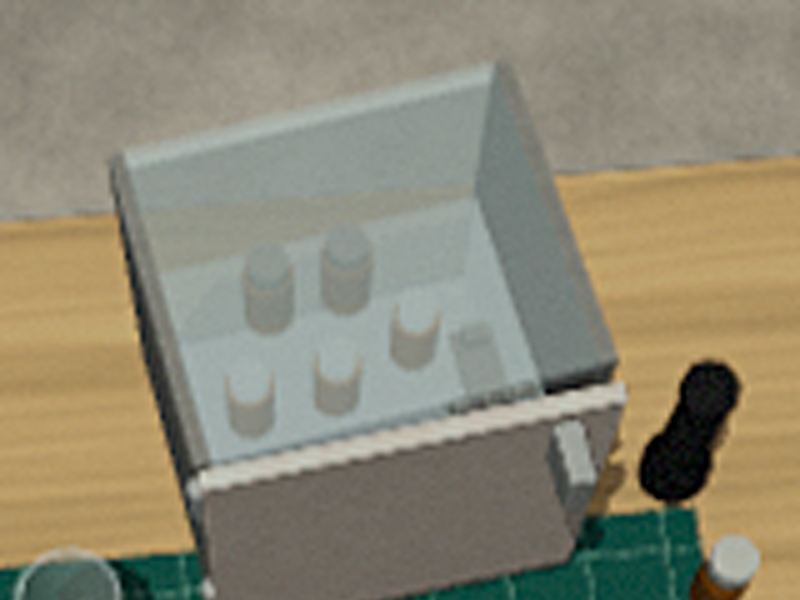

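View pics/t1.png

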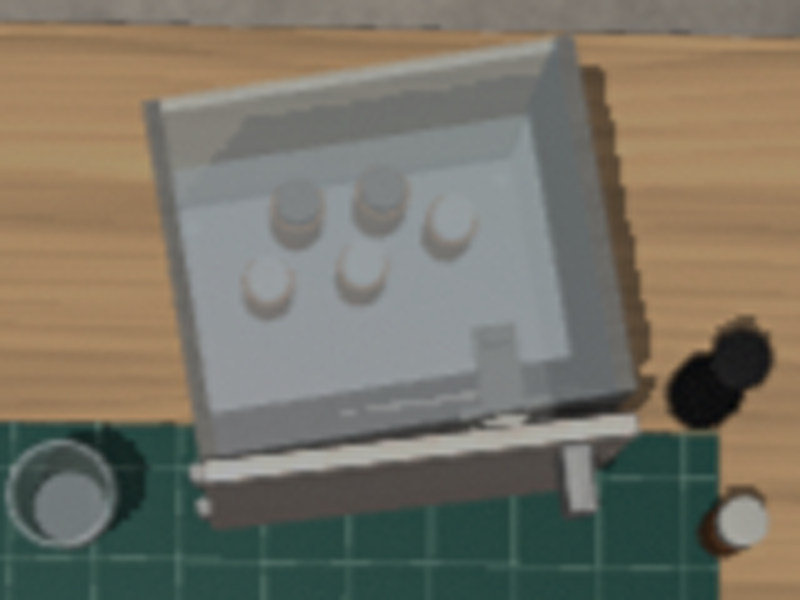

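```bash
cat > h.py <<'E'
from rig import manip
import numpy as np,cv2
def P(n):
    c=manip.camera_info(n);return c['mtx']@np.c_[c['R'],c['t']]
Ps,Pt=P("side"),P("top")
s_=lambda u,v:np.array([200+(u+.5)/5-.5,60+(v+.5)/5-.5])
t_=lambda u,v:np.array([200+(u+.5)/5-.5,70+(v+.5)/5-.5])
def tri(a,b):
    X=cv2.triangulatePoints(Ps,Pt,a.reshape(2,1),b.reshape(2,1))[:,0];return X[:3]/X[3]
def onz(Pm,p,z):
    H=Pm[:,[0,1,3]].copy();H[:,2]+=Pm[:,2]*z
    q=np.linalg.solve(H,[p[0],p[1],1]);return q[:2]/q[2]
def proj(Pm,X):
    q=Pm@np.r_[X,1];return q[:2]/q[2]
E
python3 - <<'E'
from h import *
np.set_printoptions(precision=4,suppress=True)
pts={'BL':((115,160),(152,102)),'BR':((497,65),(568,40)),'FR':((615,362),(633,388)),'doorR':((625,400),(636,433)),'doorL':((200,490),(205,480)),'pull':((580,487),(580,512)),'doorLRbot':((575,555),(590,490))}
C={}
for k,(a,b) in pts.items(): C[k]=tri(s_(*a),t_(*b));print(k,C[k])
from scipy.optimize import least_squares
loc={'BL':(100,120),'BR':(100,-120),'FR':(-100,-120)}
def f(p):
    x,y,w,z,d=p;r=[]
    R=np.array([[np.cos(w),-np.sin(w)],[np.sin(w),np.cos(w)]])
    L=dict(loc)
    u=np.array([-np.sin(d),-np.cos(d)]);n=np.array([-np.cos(d),np.sin(d)])
    h=np.array([-101,120])
    L['doorR']=h+u*239+n*12; L['doorL']=h+u+n*12
    zz={k:z for k in L}
    L['pull']=h+u*205+n*50; zz['pull']=z-.011
    for k in L:
        X=np.r_[np.array([x,y])+R@np.array(L[k])/1000,zz[k]]
        a,b=pts[k];r+=list(proj(Ps,X)-s_(*a))+list(proj(Pt,X)-t_(*b))
    return np.array(r)
q=least_squares(f,[.8,0,.1,.28,.06]);print(q.x);print(f(q.x).reshape(-1,4))
x,y,w=q.x[:3]
R=np.array([[np.cos(w),-np.sin(w)],[np.sin(w),np.cos(w)]])
print('hinge',np.array([x,y])+R@[-.101,.12],'catch',np.array([x,y])+R@[-.097,-.05])
print('beaker rim',onz(Pt,t_(62,493),.085),onz(Ps,s_(68,600),.085))
print('vial top',onz(Pt,t_(743,521),.075),onz(Ps,s_(737,562),.075))
print('torch top',onz(Pt,t_(742,352),.14), 'base',onz(Pt,t_(705,390),0.03),onz(Ps,s_(712,385),.14))
E
```

```text
BL [0.8162 0.0656 0.2693]
BR [ 0.8542 -0.1608  0.2751]
FR [ 0.6624 -0.1999  0.27  ]
doorR [ 0.637  -0.2009  0.2747]
doorL [0.6077 0.0326 0.2703]
pull [ 0.5952 -0.1729  0.2583]
doorLRbot [ 0.634  -0.2071  0.0442]
[ 0.7411 -0.0652  0.175   0.2641  0.0471]
[[-1.3987  0.3779 -1.7166 -0.3812]
 [ 2.0131  0.3148  0.7513 -1.0493]
 [-0.0831  0.5579 -0.0001 -0.0582]
 [ 0.0595  0.8221  0.2467 -0.2797]
 [ 0.1536  0.4515 -0.1346 -0.188 ]
 [ 0.178  -0.0092  0.2612 -0.5357]]
hinge [0.6207 0.0354] catch [ 0.6543 -0.1313]
beaker rim [0.621  0.1248] [0.6192 0.1257]
vial top [ 0.6121 -0.3002] [ 0.6087 -0.3017]
torch top [ 0.7072 -0.2861] base [ 0.702  -0.2847] [ 0.7037 -0.2874]
```

step_arm(turn=[[0,0,0],[0,0,0],[0,0,0.13],[0,0,0.13],[0,0,0.13],[0,0,0.13],[0,0,0],[0,0,0],[0,0,0],[0,0,0]], delta_pos=[[0,0,40],[20,-40,45],[25,-50,22],[25,-50,0],[25,-50,0],[25,-50,0],[25,-50,0],[25,-50,0],[25,-50,0],[25,-50,0]], gripper=[60,60,60,60,60,60,60,60,60,60])

```text
t: 1.4
tcp_pos: [0.4816, 0.1811, 0.3596]
ee_rot: [[-0.993, -0.122, -0.0], [-0.122, 0.993, 0.0], [-0.0, 0.0, -1.0]]
ft_force: [1.2, 0.3, 0.4]
finger_gap: 0.0602
finger_force: 0.0
```

step_arm(turn=[[0,0,0],[0,0,0],[0,0,0],[0,0,0],[0,0,0],[0,0,0],[0,0,0],[0,0,0],[0,0,0]], delta_pos=[[16,-50,0],[16,-50,0],[16,-50,0],[16,-50,0],[16,-50,0],[16,-45,0],[16,-30,0],[10,-19,0],[0,0,0]], gripper=[50,50,50,50,50,50,50,50,50])

```text
t: 2.52
tcp_pos: [0.603, -0.1628, 0.3591]
ee_rot: [[-0.993, -0.119, -0.001], [-0.119, 0.993, -0.001], [0.001, -0.001, -1.0]]
ft_force: [-0.6, 0.4, 0.3]
finger_gap: 0.0503
finger_force: 0.0
```

```bash
cat >> h.py <<'E'
def wpix(X,s,c=None):
    c=manip.camera_info("wrist");T=np.eye(4);T[:3,:3]=s['ee_rot'];T[:3,3]=s['tcp_pos']
    p=np.linalg.inv(T@np.array(c['hand_eye']))@np.r_[X,1];K=c['mtx']
    th=np.arctan2(np.hypot(p[0],p[1]),p[2]);a=np.arctan2(p[1],p[0])
    return np.array([K[0,2]+K[0,0]*th*np.cos(a),K[1,2]+K[1,1]*th*np.sin(a)])
def wray(px,s):
    c=manip.camera_info("wrist");K=c['mtx'];d=(np.array(px)-K[:2,2])/K[0,0];th=np.hypot(*d)
    v=np.r_[d/max(th,1e-9)*np.sin(th),np.cos(th)]
    T=np.eye(4);T[:3,:3]=s['ee_rot'];T[:3,3]=s['tcp_pos'];T=T@np.array(c['hand_eye'])
    return T[:3,3],T[:3,:3]@v
def wz(px,s,z):
    o,d=wray(px,s);return o+d*(z-o[2])/d[2]
E
python3 - <<'E'
from h import *
s=manip.sense();im=manip.capture("wrist");print(s['t'],s['tcp_pos'],s['joints'],s['ft_force'])
cv2.imwrite("pics/w1.png",cv2.resize(im,(800,600),interpolation=cv2.INTER_CUBIC))
np.savez("w1.npz",**{k:np.array(s[k]) for k in('tcp_pos','ee_rot')})
# expected pull top corners in 800x600 pixels
w,d=.175,.047;x,y=.7411,-.0652
R=np.array([[np.cos(w),-np.sin(w)],[np.sin(w),np.cos(w)]])
u=np.array([-np.sin(d),-np.cos(d)]);n=np.array([-np.cos(d),np.sin(d)])
for r,k,z in[(197,50,.259),(213,50,.259),(197,12,.259),(213,12,.259),(239,12,.27),(239,0,.27),(120,12,.27)]:
    p=np.array([x,y])+R@(np.array([-101,120])+u*r+n*k)/1000
    print(r,k,p,(wpix(np.r_[p,z],s)*800/512).round())
E
```

```text
2.525 [ 0.60304646 -0.16282847  0.35906635] [-0.18474059  0.33459361  0.46462832  1.57225534 -0.15338237  1.27211967
  1.99312624] [-0.64512841  0.42560714  0.32048607]
197 50 [ 0.59630588 -0.16638865] [388. 303.]
213 50 [ 0.5983483  -0.18225776] [356. 303.]
197 12 [ 0.63399501 -0.16153792] [389. 370.]
213 12 [ 0.63603742 -0.17740703] [359. 370.]
239 12 [ 0.63935634 -0.20319433] [308. 379.]
239 0 [ 0.65125817 -0.20166252] [310. 399.]
120 12 [ 0.6241659  -0.08516785] [534. 376.]
```

View pics/w1.png

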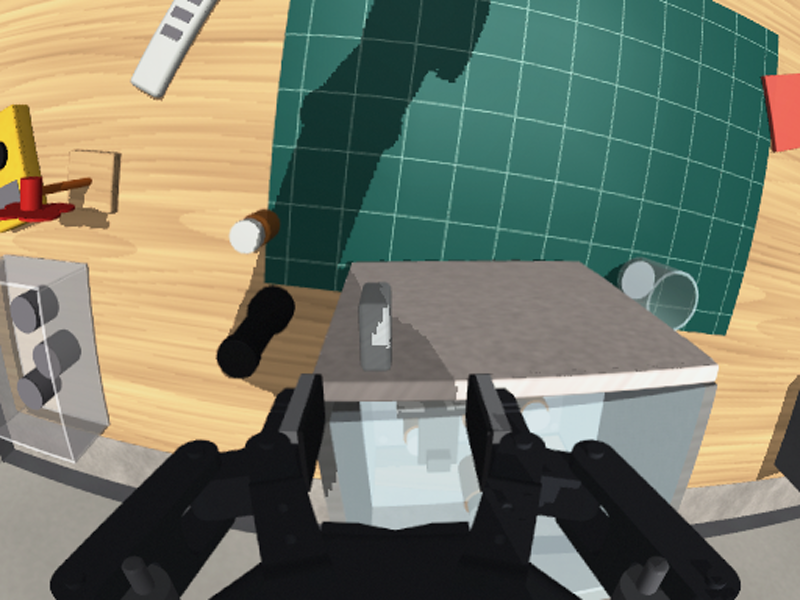

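step_arm(turn=[[0,0,0],[0,0,0],[0,0,0],[0,0,0],[0,0,0]], delta_pos=[[10,-7,0],[0,0,-30],[0,0,-30],[0,0,0],[0,0,0]], gripper=[44,44,44,44,44])

```text
t: 3.2
tcp_pos: [0.614, -0.1679, 0.3009]
ee_rot: [[-0.992, -0.123, 0.002], [-0.123, 0.992, -0.0], [-0.002, -0.0, -1.0]]
ft_force: [1.4, -0.4, 0.8]
finger_gap: 0.0444
finger_force: 0.0
```

step_arm(turn=[[0,0,0],[0,0,0],[0,0,0],[0,0,0],[0,0,0],[0,0,0],[0,0,0],[0,0,0]], delta_pos=[[0,-3,-15],[0,0,-20],[0,0,-15],[0,0,-8],[0,0,0],[0,0,0],[0,0,0],[0,0,0]], gripper=[44,44,44,44,30,20,10,10], squeeze=25)

```text
t: 4.2
tcp_pos: [0.6133, -0.1719, 0.2425]
ee_rot: [[-0.993, -0.122, 0.001], [-0.122, 0.993, -0.001], [-0.001, -0.001, -1.0]]
ft_force: [-2.0, -2.2, 2.6]
finger_gap: 0.016
finger_force: 28.4
```

step_arm(turn=[[0,0,-0.03],[0,0,-0.03],[0,0,-0.03],[0,0,-0.03],[0,0,0]], delta_pos=[[-6.2,0.3,0],[-6.2,0.5,0],[-6.2,0.7,0],[-6.2,0.9,0],[0,0,0]], gripper=[10,10,10,10,10])

```text
t: 4.82
tcp_pos: [0.5877, -0.1696, 0.2424]
ee_rot: [[-1.0, 0.001, 0.001], [0.001, 1.0, -0.001], [-0.001, -0.001, -1.0]]
ft_force: [-1.7, -4.9, 5.5]
finger_gap: 0.0159
finger_force: 28.2
```

step_arm(turn=[[0,0,-0.01],[0,0,-0.01],[0,0,-0.01],[0,0,0]], delta_pos=[[-2,0.3,0],[-2,0.3,0],[-2,0.4,0],[0,0,0]], gripper=[10,10,10,10])

```text
t: 5.32
tcp_pos: [0.5819, -0.1687, 0.2424]
ee_rot: [[-1.0, 0.03, 0.001], [0.03, 1.0, -0.001], [-0.001, -0.001, -1.0]]
ft_force: [-1.7, -4.7, 6.2]
finger_gap: 0.0156
finger_force: 28.8
```

step_arm(turn=[[0,0,-0.005],[0,0,-0.005],[0,0,0]], delta_pos=[[-1,0.2,0],[-1,0.2,0],[0,0,0]], gripper=[10,10,10])

```text
t: 5.7
tcp_pos: [0.58, -0.1684, 0.2424]
ee_rot: [[-0.999, 0.04, 0.001], [0.04, 0.999, -0.001], [-0.001, -0.001, -1.0]]
ft_force: [-2.1, -4.4, 6.1]
finger_gap: 0.0159
finger_force: 29.0
```

step_arm(turn=[[0,0,-0.005],[0,0,-0.005],[0,0,0]], delta_pos=[[-1,0.2,0],[-1,0.2,0],[0,0,0]], gripper=[10,10,10])

```text
t: 6.08
tcp_pos: [0.578, -0.168, 0.2424]
ee_rot: [[-0.999, 0.05, 0.001], [0.05, 0.999, -0.001], [-0.001, -0.001, -1.0]]
ft_force: [-2.3, -4.2, 6.1]
finger_gap: 0.0159
finger_force: 29.1
```

step_arm(turn=[[0,0,-0.005],[0,0,0]], delta_pos=[[-1,0.2,0],[0,0,0]], gripper=[10,10])

```text
t: 6.32
tcp_pos: [0.577, -0.1678, 0.2424]
ee_rot: [[-0.998, 0.055, 0.001], [0.055, 0.998, -0.001], [-0.001, -0.001, -1.0]]
ft_force: [-2.1, -4.4, 6.3]
finger_gap: 0.0155
finger_force: 29.1
```

step_arm(turn=[[0,0,-0.005],[0,0,0]], delta_pos=[[-1,0.2,0],[0,0,0]], gripper=[10,10])

```text
t: 6.58
tcp_pos: [0.5761, -0.1676, 0.2424]
ee_rot: [[-0.998, 0.06, 0.001], [0.06, 0.998, -0.001], [-0.001, -0.001, -1.0]]
ft_force: [-1.7, -4.3, 7.4]
finger_gap: 0.0154
finger_force: 29.3
```

step_arm(turn=[[0,0,-0.005],[0,0,0]], delta_pos=[[-1,0.2,0],[0,0,0]], gripper=[10,10])

```text
t: 6.82
tcp_pos: [0.5757, -0.1675, 0.2424]
ee_rot: [[-0.998, 0.064, 0.002], [0.064, 0.998, -0.002], [-0.002, -0.001, -1.0]]
ft_force: [-0.5, -6.1, 4.1]
finger_gap: 0.0154
finger_force: 30.5
```

step_arm(turn=[[0,0,-0.005],[0,0,0]], delta_pos=[[-1,0.2,0],[0,0,0]], gripper=[10,10])

```text
t: 7.08
tcp_pos: [0.5754, -0.1674, 0.2424]
ee_rot: [[-0.998, 0.069, 0.004], [0.069, 0.998, -0.002], [-0.004, -0.002, -1.0]]
ft_force: [3.2, -6.0, 2.9]
finger_gap: 0.0154
finger_force: 32.3
```

step_arm(turn=[[0,0,0.005],[0,0,0],[0,0,0],[0,0,0],[0,0,0],[0,0,0],[0,0,0],[0,0,0]], delta_pos=[[1.5,-0.2,0],[0,0,0],[0,0,0],[0,0,0],[0,0,10],[0,0,30],[0,0,40],[0,0,20]], gripper=[16,26,40,40,40,40,40,40])

```text
t: 8.07
tcp_pos: [0.5766, -0.1667, 0.3447]
ee_rot: [[-0.998, 0.063, 0.004], [0.063, 0.998, -0.0], [-0.004, -0.0, -1.0]]
ft_force: [0.9, 0.5, -0.3]
finger_gap: 0.0396
finger_force: 0.0
```

step_arm(turn=[[0,0,0.05],[0,0,0.05],[0,0,0],[0,0,0],[0,0,0],[0,0,0]], delta_pos=[[20,12,0],[20,12,0],[12,8,0],[0,0,0],[0,0,0],[0,0,0]], gripper=[20,0,0,0,0,0])

```text
t: 8.82
tcp_pos: [0.6272, -0.1352, 0.3418]
ee_rot: [[-0.999, -0.036, -0.0], [-0.036, 0.999, -0.0], [0.0, -0.0, -1.0]]
ft_force: [-0.1, -0.5, 0.9]
finger_gap: 0.0001
finger_force: 0.0
```

```bash
python3 - <<'E'
from h import *
s=manip.sense();im=manip.capture("wrist");t=manip.capture("top");print(s['t'],s['tcp_pos'],s['ft_force'],s['finger_gap'])
a=cv2.resize(im[180:330,130:400],(800,444),interpolation=cv2.INTER_CUBIC)
cv2.imwrite("pics/w2.png",a);cv2.imwrite("pics/top2.png",t)
k=800/270
def c(r,n,dd=.23,h=(.6207,.0354)):
    a=-np.pi/2-dd+.175;u=np.array([np.cos(a),np.sin(a)]);nn=np.array([u[1],-u[0]]);return np.array(h)+(u*r+nn*n)/1000
def q(p,z): return ((wpix(np.r_[p,z],s)-[130,180])*k).round()
z=.2695
for r,n in[(239,12),(239,0),(170,0),(1,12),(197,50),(213,50)]: print('door',r,n,q(c(r,n),z if n<50 else z-.011))
w=.175;R=np.array([[np.cos(w),-np.sin(w)],[np.sin(w),np.cos(w)]])
for x,y in[(-.1,-.12),(-.1,.12),(-.1,-.05)]: print('carc',x,y,q(np.array([.7411,-.0652])+R@[x,y],z))
for n in(-0,-60):
  for r in(158,182): print('strip',r,n,q(c(r,n),z-.024))
E
```

```text
8.825 [ 0.62721053 -0.13516939  0.34182023] [-0.09693993 -0.48179901  0.91652597] 7.000308457114767e-05
door 239 12 [ 79. -29.]
door 239 0 [79. 20.]
door 170 0 [367.  44.]
door 1 12 [970.  54.]
door 197 50 [ 270. -184.]
door 213 50 [ 202. -189.]
carc -0.1 -0.12 [107. 223.]
carc -0.1 0.12 [961.  97.]
carc -0.1 -0.05 [371. 195.]
strip 158 0 [412.  18.]
strip 182 0 [320.  10.]
strip 158 -60 [389. 217.]
strip 182 -60 [305. 211.]
```

View pics/w2.png

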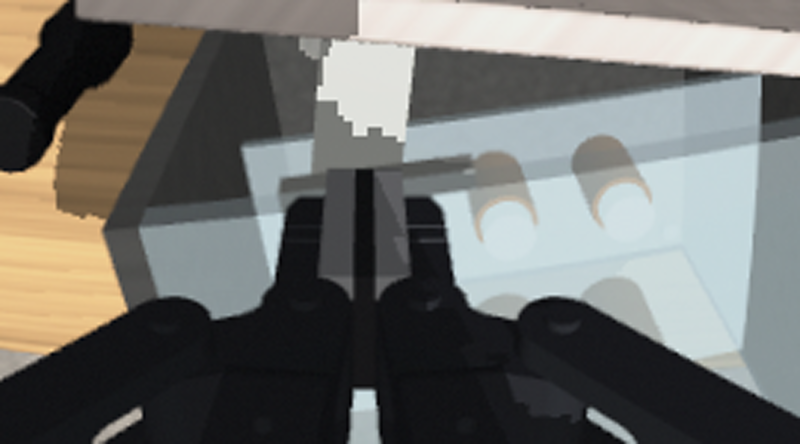

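step_arm(turn=[[0,0,0],[0,0,0],[0,0,0],[0,0,0],[0,0,0],[0,0,0]], delta_pos=[[3,0,-10],[0,0,-20],[0,0,-20],[0,0,-10],[0,0,-6],[0,0,0]], gripper=[0,0,0,0,0,0])

```text
t: 9.68
tcp_pos: [0.6312, -0.1343, 0.276]
ee_rot: [[-0.999, -0.037, 0.001], [-0.037, 0.999, 0.0], [-0.001, 0.0, -1.0]]
ft_force: [0.7, -0.1, -0.6]
finger_gap: -0.0
finger_force: 0.0
```

step_arm(turn=[[0,0,0],[0,0,0],[0,0,0]], delta_pos=[[0,0,-2],[0,0,-2],[0,0,0]], gripper=[0,0,0])

```text
t: 10.05
tcp_pos: [0.6318, -0.1345, 0.2731]
ee_rot: [[-0.999, -0.037, 0.003], [-0.037, 0.999, -0.0], [-0.003, -0.0, -1.0]]
ft_force: [-0.7, -0.1, 6.8]
finger_gap: -0.0004
finger_force: 3.4
```

step_arm(turn=[[0,0,0],[0,0,0]], delta_pos=[[0,0,-1],[0,0,0]], gripper=[0,0])

```text
t: 10.3
tcp_pos: [0.632, -0.1345, 0.2725]
ee_rot: [[-0.999, -0.037, 0.003], [-0.037, 0.999, -0.0], [-0.003, -0.0, -1.0]]
ft_force: [-1.4, 1.0, 7.8]
finger_gap: -0.0003
finger_force: 4.0
```

step_arm(turn=[[0,0,0],[0,0,0]], delta_pos=[[0,0,-1],[0,0,0]], gripper=[0,0])

```text
t: 10.55
tcp_pos: [0.6322, -0.1345, 0.2718]
ee_rot: [[-0.999, -0.037, 0.004], [-0.037, 0.999, -0.0], [-0.004, -0.0, -1.0]]
ft_force: [-1.0, 0.8, 9.3]
finger_gap: -0.0003
finger_force: 4.7
```

step_arm(turn=[[0,0,0],[0,0,0],[0,0,0],[0,0,0]], delta_pos=[[0,0,-1],[0,0,-1],[0,0,-1],[0,0,0]], gripper=[0,0,0,0])

```text
t: 11.05
tcp_pos: [0.6329, -0.1344, 0.2697]
ee_rot: [[-0.999, -0.038, 0.006], [-0.038, 0.999, 0.0], [-0.006, -0.0, -1.0]]
ft_force: [-0.1, 0.9, 14.1]
finger_gap: -0.0001
finger_force: 6.6
```

step_arm(turn=[[0,0,0],[0,0,0]], delta_pos=[[0,0,-1],[0,0,0]], gripper=[0,0])

```text
t: 11.3
tcp_pos: [0.6331, -0.1344, 0.2691]
ee_rot: [[-0.999, -0.038, 0.007], [-0.038, 0.999, 0.0], [-0.007, -0.0, -1.0]]
ft_force: [-1.3, 0.9, 14.4]
finger_gap: 0.0001
finger_force: 7.3
```

step_arm(turn=[[0,0,0],[0,0,0],[0,0,-0.01],[0,0,-0.01],[0,0,-0.01],[0,0,0]], delta_pos=[[0,0,-0.8],[-1,0,0],[-2,0,0],[-2,0,0],[-2,0,0],[0,0,0]], gripper=[0,0,0,0,0,0])

```text
t: 12.05
tcp_pos: [0.6264, -0.1348, 0.2687]
ee_rot: [[-1.0, -0.007, 0.008], [-0.007, 1.0, -0.0], [-0.008, -0.0, -1.0]]
ft_force: [-0.7, 0.1, 14.9]
finger_gap: 0.0002
finger_force: 7.7
```

step_arm(turn=[[0,0,-0.012],[0,0,-0.012],[0,0,0]], delta_pos=[[-2,0,0],[-2,0,0],[0,0,0]], gripper=[0,0,0])

```text
t: 12.42
tcp_pos: [0.6224, -0.1349, 0.2687]
ee_rot: [[-1.0, 0.017, 0.008], [0.017, 1.0, -0.001], [-0.008, -0.0, -1.0]]
ft_force: [-0.8, 1.2, 14.7]
finger_gap: 0.0
finger_force: 7.7
```

```bash
python3 - <<'E'
from h import *
s=manip.sense();im=manip.capture("wrist");t=manip.capture("top");print(s['t'],s['tcp_pos'],s['ft_force'],s['finger_gap'])
a=cv2.resize(im[100:280,100:400],(800,480),interpolation=cv2.INTER_CUBIC)
cv2.imwrite("pics/w3.png",a);cv2.imwrite("pics/top3.png",t)
k=800/300
for dd in(.23,.27,.31):
  a=-np.pi/2-dd+.175;u=np.array([np.cos(a),np.sin(a)]);nn=np.array([u[1],-u[0]])
  for r,n in((239,12),(170,0),(213,50)):
    p=np.array([.6207,.0354])+(u*r+nn*n)/1000
    print(dd,r,n,((wpix(np.r_[p,.277 if n<50 else .266],s)-[100,100])*k).round())
E
```

```text
12.425 [ 0.62237279 -0.1349246   0.26871341] [-0.77163709  1.16438998 14.69638516] 8.123795734156721e-06
0.23 239 12 [ 13. 354.]
0.23 170 0 [406. 441.]
0.23 213 50 [154. 126.]
0.27 239 12 [  8. 305.]
0.27 170 0 [408. 406.]
0.27 213 50 [165.  74.]
0.31 239 12 [  6. 252.]
0.31 170 0 [413. 370.]
0.31 213 50 [179.  22.]
```

View pics/w3.png

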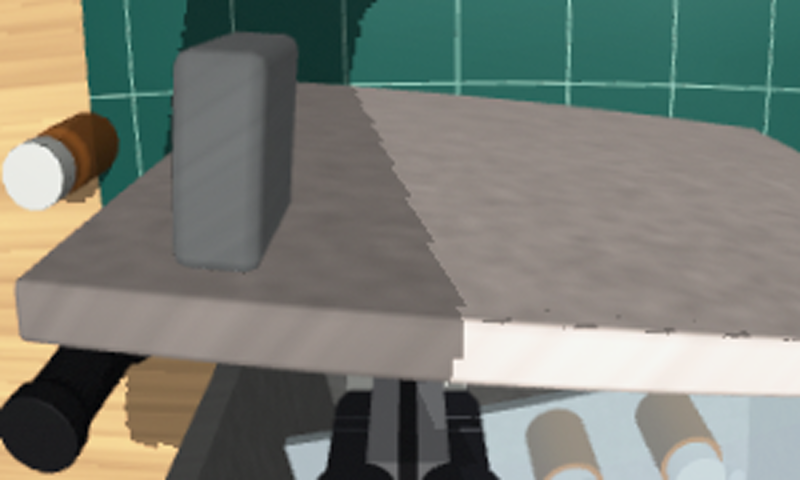

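step_arm(turn=[[0,0,-0.015],[0,0,-0.015],[0,0,-0.015],[0,0,-0.015],[0,0,-0.015],[0,0,0]], delta_pos=[[-2.5,0.1,0],[-2.5,0.1,0],[-2.5,0.1,0],[-2.5,0.2,0],[-2.5,0.2,0],[0,0,0]], gripper=[0,0,0,0,0,0])

```text
t: 13.28
tcp_pos: [0.6097, -0.1347, 0.2687]
ee_rot: [[-0.996, 0.092, 0.008], [0.092, 0.996, -0.001], [-0.008, -0.0, -1.0]]
ft_force: [-0.9, -0.6, 15.0]
finger_gap: -0.0001
finger_force: 7.7
```

step_arm(turn=[[0,0,-0.015],[0,0,-0.015],[0,0,-0.015],[0,0,-0.015],[0,0,-0.015],[0,0,-0.015],[0,0,-0.015],[0,0,0]], delta_pos=[[-2.5,0.2,0],[-2.5,0.2,0],[-2.5,0.3,0],[-2.5,0.3,0],[-2.5,0.3,0],[-2.5,0.3,0],[-2.5,0.4,0],[0,0,0]], gripper=[0,0,0,0,0,0,0,0])

```text
t: 14.28
tcp_pos: [0.5922, -0.1329, 0.2685]
ee_rot: [[-0.981, 0.196, 0.007], [0.196, 0.981, -0.001], [-0.008, 0.0, -1.0]]
ft_force: [-1.5, -1.5, 15.4]
finger_gap: -0.0004
finger_force: 7.8
```

```bash
python3 - <<'E'
from h import *
s=manip.sense();im=manip.capture("wrist");print(s['t'],s['tcp_pos'],s['ft_force'],s['finger_gap'])
a=cv2.resize(im[100:280,100:400],(800,480),interpolation=cv2.INTER_CUBIC)
cv2.imwrite("pics/w4.png",a)
k=800/300
for dd in(.36,.40,.44,.48):
  a=-np.pi/2-dd+.175;u=np.array([np.cos(a),np.sin(a)]);nn=np.array([u[1],-u[0]])
  for r,n in((239,12),(170,0),(213,50)):
    p=np.array([.6207,.0354])+(u*r+nn*n)/1000
    print(dd,r,n,((wpix(np.r_[p,.277 if n<50 else .266],s)-[100,100])*k).round())
E
```

```text
14.275 [ 0.59219463 -0.1329274   0.26852377] [-1.50783627 -1.46303811 15.37913667] -0.00036146076903022776
0.36 239 12 [ 25. 412.]
0.36 170 0 [409. 480.]
0.36 213 50 [147. 187.]
0.4 239 12 [ 17. 366.]
0.4 170 0 [409. 448.]
0.4 213 50 [154. 137.]
0.44 239 12 [ 11. 316.]
0.44 170 0 [411. 414.]
0.44 213 50 [165.  85.]
0.48 239 12 [  8. 264.]
0.48 170 0 [415. 378.]
0.48 213 50 [178.  33.]
```

View pics/w4.png

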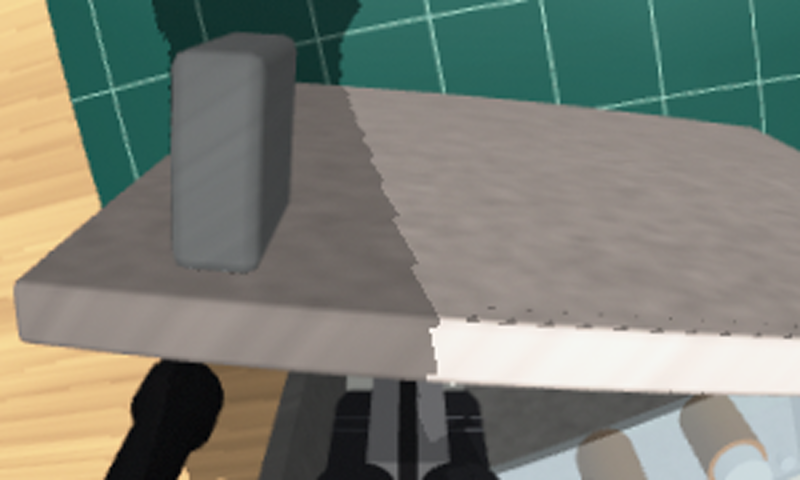

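step_arm(turn=[[0,0,0],[0,0,0],[0,0,0],[0,0,0],[0,0,0],[0,0,0],[0,0,0],[0,0,-0.08],[0,0,0]], delta_pos=[[0,0,2],[0,0,3],[0,0,3],[0,0,4],[0,0,15],[0,0,25],[0,0,0],[12,38,0],[0,0,0]], gripper=[0,0,0,0,0,0,0,0,0])

```text
t: 15.45
tcp_pos: [0.6026, -0.0892, 0.3158]
ee_rot: [[-0.963, 0.268, -0.001], [0.268, 0.963, 0.002], [0.002, 0.001, -1.0]]
ft_force: [-0.4, 0.2, 0.2]
finger_gap: 0.0001
finger_force: 0.0
```

```bash
python3 - <<'E'
from h import *
s=manip.sense();im=manip.capture("wrist");print(s['t'],s['tcp_pos'],s['ft_force'],s['joints'])
cv2.imwrite("pics/w5.png",cv2.resize(im,(800,600)))
h=np.array([.6207,.0354]);d=.465
for k in range(1,13):
    pass
E
```

```text
15.45 [ 0.60256547 -0.08923262  0.31581961] [-0.39032251  0.23195019  0.23893138] [-0.35918442  0.3438403   0.53126287  1.67226639 -0.18779912  1.17779554
  1.51836641]
```

View pics/w5.png

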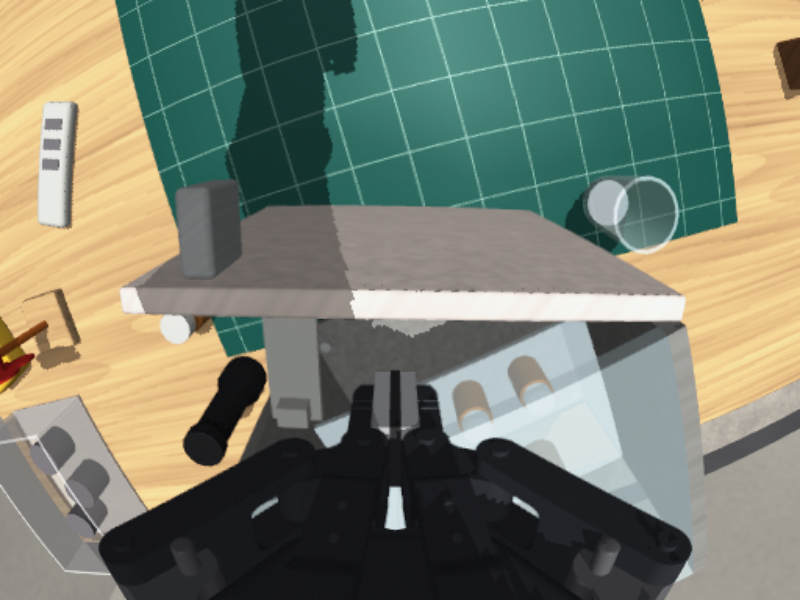

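step_arm(turn=[[0,0,0],[0,0,0],[0,0,0],[0,0,0]], delta_pos=[[0,0,-15],[0,0,-20],[0,0,-10],[0,0,0]], gripper=[0,0,0,0])

```text
t: 16.0
tcp_pos: [0.6011, -0.0942, 0.2707]
ee_rot: [[-0.962, 0.274, -0.002], [0.274, 0.962, -0.0], [0.002, -0.001, -1.0]]
ft_force: [-0.5, -0.0, -0.0]
finger_gap: 0.0004
finger_force: 0.0
```

```bash
python3 - <<'E'
from h import *
s=manip.sense();print(s['tcp_pos'],s['ft_force'])
p=s['tcp_pos'][:2]-np.array([.6207,.0354]);f=np.arctan2(p[1],p[0]);R=np.hypot(*p);print(f,R)
st=[.08]*13+[.05,.04,.03]
q=[p]
for a in st: f-=a;q.append(R*np.array([np.cos(f),np.sin(f)]))
print((np.diff(q,axis=0)*1000).round(1).tolist(),sum(st))
E
```

```text
[ 0.60110805 -0.09418322  0.27069719] [-0.46065594 -0.02120313 -0.02541301]
-1.7208519065911758 0.13105592241807656
[[-10.3, 2.0], [-10.1, 2.8], [-9.8, 3.6], [-9.5, 4.4], [-9.1, 5.1], [-8.7, 5.8], [-8.2, 6.5], [-7.7, 7.1], [-7.1, 7.7], [-6.4, 8.3], [-5.8, 8.8], [-5.0, 9.2], [-4.3, 9.6], [-2.3, 6.1], [-1.6, 5.0], [-1.1, 3.8]] 1.16
```

step_arm(turn=[[0,0,-0.08],[0,0,-0.08],[0,0,-0.08],[0,0,-0.08],[0,0,-0.08],[0,0,-0.08],[0,0,-0.08],[0,0,0]], delta_pos=[[-10.3,2.0,0],[-10.1,2.8,0],[-9.8,3.6,0],[-9.5,4.4,0],[-9.1,5.1,0],[-8.7,5.8,0],[-8.2,6.5,0],[0,0,0]], gripper=[0,0,0,0,0,0,0,0])

```text
t: 17.0
tcp_pos: [0.5362, -0.0633, 0.2725]
ee_rot: [[-0.671, 0.742, 0.001], [0.742, 0.671, 0.001], [-0.0, 0.001, -1.0]]
ft_force: [0.1, -0.1, 0.1]
finger_gap: 0.0
finger_force: 0.0
```

step_arm(turn=[[0,0,-0.08],[0,0,-0.08],[0,0,-0.08],[0,0,-0.08],[0,0,-0.08],[0,0,-0.05],[0,0,0]], delta_pos=[[-7.7,7.1,0],[-7.1,7.7,0],[-6.4,8.3,0],[-5.8,8.8,0],[-5.0,9.2,0],[-2.5,6,0],[0,0,0]], gripper=[0,0,0,0,0,0,0])

```text
t: 17.88
tcp_pos: [0.5021, -0.0162, 0.2722]
ee_rot: [[-0.282, 0.959, 0.001], [0.959, 0.282, 0.0], [0.0, 0.001, -1.0]]
ft_force: [0.9, -0.1, 0.2]
finger_gap: 0.0
finger_force: 0.0
```

```bash
python3 - <<'E'
from h import *
s=manip.sense();im=manip.capture("wrist");t=manip.capture("top");print(s['t'],s['tcp_pos'],s['ft_force'],s['joints'])
cv2.imwrite("pics/t6.png",cv2.resize(t[80:280,180:380],(600,600),interpolation=cv2.INTER_CUBIC))
h=np.array([.6207,.0354])
for d in(1.3,1.45,1.57):
    a=-np.pi/2-d+.175;u=np.array([np.cos(a),np.sin(a)])
    for r in(1,239):print(d,r,(proj(Pt,np.r_[h+u*r/1000,.2775])-[180,80])*3)
E
```

```text
17.875 [ 0.50214339 -0.01615978  0.27220251] [ 0.92906923 -0.06477582  0.16766712] [-0.70964819  0.1939989   0.71499183  1.97466567 -0.14884354  1.02375439
  0.36009764]
1.3 1 [178.98312666 242.38206007]
1.3 239 [290.10150971 484.64301628]
1.45 1 [178.82645523 242.43925497]
1.45 239 [252.27085739 498.80047155]
1.57 1 [178.69602122 242.46787761]
1.57 239 [220.69389417 505.93584876]
```

View pics/t6.png

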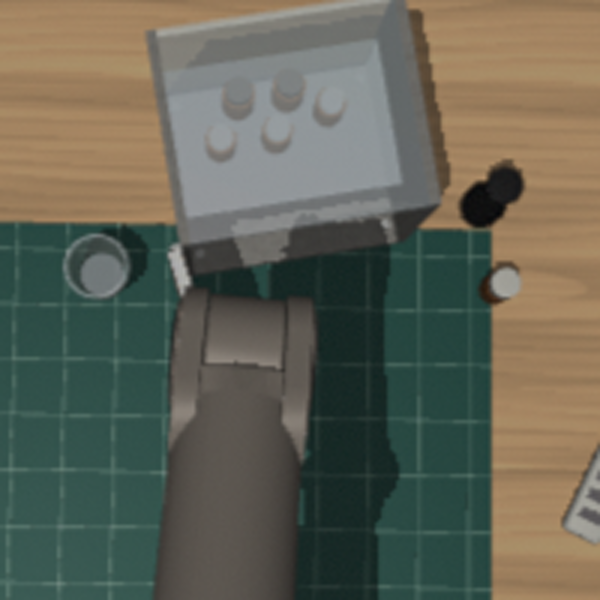

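step_arm(turn=[[0,0,0],[0,0,0],[0,0,0],[0,0,0],[0,0,0],[0,0,0],[0,0,0],[0,0,0],[0,0,0],[0,0,0]], delta_pos=[[3,-10,0],[3,-10,5],[0,0,40],[0,0,40],[0,-20,20],[10,-50,0],[10,-50,0],[10,-50,0],[10,-50,0],[0,-30,0]], gripper=[0,0,0,0,0,0,0,0,0,0])

```text
t: 19.23
tcp_pos: [0.5473, -0.2902, 0.377]
ee_rot: [[-0.278, 0.961, -0.0], [0.961, 0.278, -0.002], [-0.002, -0.001, -1.0]]
ft_force: [-0.6, 0.1, -0.5]
finger_gap: 0.0003
finger_force: 0.0
```

```bash
python3 - <<'E'
from h import *
s=manip.sense();t=manip.capture("top");sd=manip.capture("side");print(s['t'],s['tcp_pos'],s['ft_force'])
cv2.imwrite("pics/top7.png",t);cv2.imwrite("pics/side7.png",sd)
h=np.array([.6207,.0354])
# mean brightness minus neighbours along the predicted door top edge
for n,Pm,im in(("top",Pt,t),("side",Ps,sd)):
    g=cv2.cvtColor(im,cv2.COLOR_BGR2GRAY).astype(np.float32);res=[]
    for d in np.arange(1.2,1.76,.03):
        a=-np.pi/2-d+.175;u=np.array([np.cos(a),np.sin(a)]);nn=np.array([u[1],-u[0]])
        q=np.array([proj(Pm,np.r_[h+(u*r+nn*k)/1000,.2765]) for r in range(20,235,5) for k in(3,6,9)],np.float32)
        v=cv2.remap(g,q[:,:1],q[:,1:],cv2.INTER_LINEAR);res.append((round(d,2),int(v.mean()),int(v.min())))
    print(n,res)
E
```

```text
19.225 [ 0.54726376 -0.29017127  0.37697769] [-0.627057    0.14532485 -0.51694985]
top [(np.float64(1.2), 61, 33), (np.float64(1.23), 63, 34), (np.float64(1.26), 66, 34), (np.float64(1.29), 71, 33), (np.float64(1.32), 77, 34), (np.float64(1.35), 87, 34), (np.float64(1.38), 105, 34), (np.float64(1.41), 148, 52), (np.float64(1.44), 174, 149), (np.float64(1.47), 148, 71), (np.float64(1.5), 120, 69), (np.float64(1.53), 106, 67), (np.float64(1.56), 98, 66), (np.float64(1.59), 92, 66), (np.float64(1.62), 88, 63), (np.float64(1.65), 82, 65), (np.float64(1.68), 79, 64), (np.float64(1.71), 79, 64), (np.float64(1.74), 80, 65)]
side [(np.float64(1.2), 69, 21), (np.float64(1.23), 69, 18), (np.float64(1.26), 67, 23), (np.float64(1.29), 69, 16), (np.float64(1.32), 74, 20), (np.float64(1.35), 83, 18), (np.float64(1.38), 103, 10), (np.float64(1.41), 153, 17), (np.float64(1.44), 192, 177), (np.float64(1.47), 165, 81), (np.float64(1.5), 138, 73), (np.float64(1.53), 126, 72), (np.float64(1.56), 117, 62), (np.float64(1.59), 108, 53), (np.float64(1.62), 100, 52), (np.float64(1.65), 89, 53), (np.float64(1.68), 82, 53), (np.float64(1.71), 78, 51), (np.float64(1.74), 79, 50)]
```

step_arm(turn=[[0,0,0],[0,0,0],[0,0,0],[0,0,0],[0,0,0],[0,0,-0.05],[0,0,-0.05],[0,0,0]], delta_pos=[[-9,50,0],[-9,50,0],[-9,50,0],[-9,50,0],[-4,40,0],[0,13,0],[0,0,0],[0,0,0]], gripper=[0,0,0,0,0,0,0,0])

```text
t: 20.32
tcp_pos: [0.5076, -0.0331, 0.3771]
ee_rot: [[-0.184, 0.983, 0.0], [0.983, 0.184, 0.0], [0.0, 0.0, -1.0]]
ft_force: [-0.0, 0.2, -0.0]
finger_gap: -0.0003
finger_force: 0.0
```

step_arm(turn=[[0,0,0],[0,0,0],[0,0,0],[0,0,0],[0,0,0],[0,0,0],[0,0,0],[0,0,0],[0,0,0],[0,0,0]], delta_pos=[[0,0,-45],[0,0,-40],[0,0,-20],[0,0,0],[-3,9,0],[-3,9,0],[-2,7,0],[-2,5,0],[-2,4,0],[0,2.5,0]], gripper=[0,0,0,0,0,0,0,0,0,0])

```text
t: 21.58
tcp_pos: [0.4954, 0.0034, 0.2718]
ee_rot: [[-0.183, 0.983, -0.0], [0.983, 0.183, 0.0], [0.0, -0.0, -1.0]]
ft_force: [-0.4, -0.7, -0.2]
finger_gap: 0.0
finger_force: 0.4
```

step_arm(turn=[[0,0,0],[0,0,0],[0,0,0],[0,0,0],[0,0,0],[0,0,0],[0,0,0],[0,0,0],[0,0,0],[0,0,0]], delta_pos=[[0,0,0],[3,-10,0],[4,-15,5],[0,-5,40],[0,0,40],[0,-20,20],[10,-50,0],[10,-50,0],[10,-50,0],[10,-50,0]], gripper=[0,0,0,0,0,0,0,0,0,0])

```text
t: 22.82
tcp_pos: [0.5427, -0.2497, 0.3773]
ee_rot: [[-0.182, 0.983, 0.001], [0.983, 0.182, -0.001], [-0.001, 0.0, -1.0]]
ft_force: [0.5, 0.2, 0.7]
finger_gap: 0.0
finger_force: 0.0
```

```bash
python3 - <<'E'
from h import *
s=manip.sense();t=manip.capture("top");sd=manip.capture("side");print(s['t'],s['tcp_pos'],s['ft_force'])
cv2.imwrite("pics/top8.png",t)
h=np.array([.6207,.0354])
for n,Pm,im in(("top",Pt,t),("side",Ps,sd)):
    g=cv2.cvtColor(im,cv2.COLOR_BGR2GRAY).astype(np.float32);res=[]
    for d in np.arange(1.41,1.72,.03):
        a=-np.pi/2-d+.175;u=np.array([np.cos(a),np.sin(a)]);nn=np.array([u[1],-u[0]])
        q=np.array([proj(Pm,np.r_[h+(u*r+nn*k)/1000,.2765]) for r in range(20,235,5) for k in(3,6,9)],np.float32)
        v=cv2.remap(g,q[:,:1],q[:,1:],cv2.INTER_LINEAR);res.append((round(float(d),2),int(v.mean()),int(v.min())))
    print(n,res)
# bystanders: change since the start
t0=cv2.imread("pics/top0.png")
for nm,(x,y) in dict(torch=(341,142),beaker=(212,168),vial=(348,174)).items():
    print(nm,cv2.matchTemplate(t[y-24:y+24,x-24:x+24],t0[y-14:y+14,x-14:x+14],cv2.TM_CCOEFF_NORMED).max(),cv2.minMaxLoc(cv2.matchTemplate(t[y-24:y+24,x-24:x+24],t0[y-14:y+14,x-14:x+14],cv2.TM_CCOEFF_NORMED))[3])
# hook strip brightness in top view, n -10..-55 at hook rest height
d=1.57;a=-np.pi/2-d+.175;u=np.array([np.cos(a),np.sin(a)]);nn=np.array([u[1],-u[0]])
for r in(135,150,170,190,205):
    print(r,[int(t[tuple(proj(Pt,np.r_[h+(u*r+nn*k)/1000,.2535]).round().astype(int)[::-1])].mean()) for k in(-15,-30,-45,-53,-70)])
E
```

```text
22.825 [ 0.54271547 -0.24974243  0.37730302] [0.54215383 0.16754958 0.70586111]
top [(1.41, 69, 32), (1.44, 73, 33), (1.47, 79, 33), (1.5, 89, 34), (1.53, 109, 34), (1.56, 151, 61), (1.59, 171, 141), (1.62, 141, 68), (1.65, 114, 65), (1.68, 101, 65), (1.71, 94, 64)]
side [(1.41, 67, 16), (1.44, 70, 16), (1.47, 75, 11), (1.5, 86, 15), (1.53, 108, 8), (1.56, 162, 18), (1.59, 191, 162), (1.62, 160, 81), (1.65, 129, 56), (1.68, 109, 54), (1.71, 97, 52)]
torch 0.9367906 (10, 10)
beaker 0.9994672 (10, 10)
vial 0.47758266 (20, 20)
135 [35, 34, 34, 34, 34]
150 [34, 34, 36, 88, 64]
170 [171, 171, 158, 170, 78]
190 [40, 50, 65, 68, 65]
205 [35, 62, 93, 67, 38]
```

step_arm(turn=[[0,0,0],[0,0,0],[0,0,0],[0,0,0]], delta_pos=[[0,0,20],[0,0,0],[0,0,0],[0,0,0]], gripper=[0,0,0,0])

```text
t: 23.42
tcp_pos: [0.5425, -0.2464, 0.3962]
ee_rot: [[-0.183, 0.983, -0.001], [0.983, 0.183, 0.0], [0.001, -0.001, -1.0]]
ft_force: [0.4, 0.5, -0.6]
finger_gap: 0.0001
finger_force: 0.0
```

```bash
python3 -c "
from rig import manip
print(manip.close_job())"
```

```text
the job is handed in; nothing more can be done
None
```

The job is handed in at about 23 s: the door stands at about 1.59 rad (roughly square), the hook sprung back up intact (about 15 N at most on it), and the arm is clear; the final image check matched the beaker and torch, but could not confirm the vial (probably hidden by the arm) and did not cover the other bystanders, though the arm met nothing unexpected.

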